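# Click-test the UV curing torches and set worn ones aside

## Task

Working from the robot's left to its right, click each of the three torches by pressing its tail button all the way in and letting go. Any of them, from none to all three, may have a worn latch, so that its button pops back out: stand those upright in the grey tray, and leave the sound ones standing where they are with their buttons latched in. Do not knock a torch over or disturb the bottle, the bust, the build plate, the lens cap or the small printed part.

Things in the scene. Friction and masses are not known exactly. Their poses are not given: they have to be found in the camera images.
- torch_left_centre (a point): the left (+y) torch of three identical aluminium torches standing upright, lens end down, on the counter. Point on its axis, 46 mm above its foot. Head (bottom) 39 mm across up to 26 mm high, tapering to a 27 mm barrel from 36 mm to 92 mm above the foot; grasp the barrel. about 330 g. z points up along the torch
- button_left_top (a point): centre of the top face of the left (+y) torch's tail push button: black rubber, 18 mm across, standing 12 mm proud of the barrel's end when out (its top is 104 mm above the torch's foot) and 4 mm proud when fully in
- button_left (a joint): travel of the left (+y) torch's button: 0 out, 0.008 m fully in. Pushed all the way in (some 1 to 3 N), a sound button snaps and stays in near 0.008 (pressing it again changes nothing); a worn one springs back to 0 as soon as it is let go
- torch_mid_centre (a point): the middle torch of three identical aluminium torches standing upright, lens end down, on the counter. Point on its axis, 46 mm above its foot. Head (bottom) 39 mm across up to 26 mm high, tapering to a 27 mm barrel from 36 mm to 92 mm above the foot; grasp the barrel. about 330 g. z points up along the torch
- button_mid_top (a point): centre of the top face of the middle torch's tail push button: black rubber, 18 mm across, standing 12 mm proud of the barrel's end when out (its top is 104 mm above the torch's foot) and 4 mm proud when fully in
- button_mid (a joint): travel of the middle torch's button: 0 out, 0.008 m fully in. Pushed all the way in (some 1 to 3 N), a sound button snaps and stays in near 0.008 (pressing it again changes nothing); a worn one springs back to 0 as soon as it is let go
- torch_right_centre (a point): the right (-y) torch of three identical aluminium torches standing upright, lens end down, on the counter. Point on its axis, 46 mm above its foot. Head (bottom) 39 mm across up to 26 mm high, tapering to a 27 mm barrel from 36 mm to 92 mm above the foot; grasp the barrel. about 330 g. z points up along the torch
- button_right_top (a point): centre of the top face of the right (-y) torch's tail push button: black rubber, 18 mm across, standing 12 mm proud of the barrel's end when out (its top is 104 mm above the torch's foot) and 4 mm proud when fully in
- button_right (a joint): travel of the right (-y) torch's button: 0 out, 0.008 m fully in. Pushed all the way in (some 1 to 3 N), a sound button snaps and stays in near 0.008 (pressing it again changes nothing); a worn one springs back to 0 as soon as it is let go
- tray_in (a point): centre of the inner floor of the shallow open grey plastic tray, fixed on the counter, with room for three torches in a row along it: 200 x 110 mm outside (long side along the point's x axis), walls 3 mm thick and 20 mm high, floor 3 mm above the counter
- bottle: closed empty amber glass bottle, 62 mm across, 140 mm tall; origin at the centre of its underside
- bust: small white cured resin bust, 62 mm across the shoulders, 99 mm tall; origin at the centre of its underside
- build_plate: aluminium build plate lying flat, 130 x 80 x 12 mm with a steel block and stud on top (36 mm high in all); origin at the centre of its underside
- lens_cap: black lens cap, a disc 34 mm across and 15 mm high, lying between the left and middle torch columns; origin under its centre
- resin_part: small white printed part, 26 mm square, 18 mm high, lying between the middle and right torch columns; origin under its centre

How it is judged (in metres and radians):
On the way, in this order (a step that is already met when the one before it is completed fails the run):
1. the left (+y) torch's button is pressed in at least 6.5 of its 8 mm (value of joint button_left above 0.0065 m), for 0.04 s.
2. the middle torch's button is pressed in at least 6.5 of its 8 mm (value of joint button_mid above 0.0065 m), for 0.04 s.
3. the right (-y) torch's button is pressed in at least 6.5 of its 8 mm (value of joint button_right above 0.0065 m), for 0.04 s.
At the end, for the whole second after the job is handed in: Each torch whose button springs back (under 2 mm in) stands upright (7 deg) on the tray's floor, axis within 80 mm along and 35 mm across of its centre; each other torch stands upright within 30 mm of its start, button at least 6.5 of 8 mm in; all at rest (((value of joint button_left below 0.002 m and x of torch_left_centre in the frame of tray_in between -0.08 and 0.08 m and y of torch_left_centre in the frame of tray_in between -0.035 and 0.035 m and z of torch_left_centre in the frame of tray_in between 0.035 and 0.055 m and angle between torch_left_centre's own z axis and vertical below 0.12 rad and linear speed of torch_left below 0.02 m/s) or (value of joint button_left above 0.0065 m and distance of torch_left_centre from where it was at the start of the episode below 0.03 m and angle between torch_left_centre's own z axis and vertical below 0.12 rad and linear speed of torch_left below 0.02 m/s)) and ((value of joint button_mid below 0.002 m and x of torch_mid_centre in the frame of tray_in between -0.08 and 0.08 m and y of torch_mid_centre in the frame of tray_in between -0.035 and 0.035 m and z of torch_mid_centre in the frame of tray_in between 0.035 and 0.055 m and angle between torch_mid_centre's own z axis and vertical below 0.12 rad and linear speed of torch_mid below 0.02 m/s) or (value of joint button_mid above 0.0065 m and distance of torch_mid_centre from where it was at the start of the episode below 0.03 m and angle between torch_mid_centre's own z axis and vertical below 0.12 rad and linear speed of torch_mid below 0.02 m/s)) and ((value of joint button_right below 0.002 m and x of torch_right_centre in the frame of tray_in between -0.08 and 0.08 m and y of torch_right_centre in the frame of tray_in between -0.035 and 0.035 m and z of torch_right_centre in the frame of tray_in between 0.035 and 0.055 m and angle between torch_right_centre's own z axis and vertical below 0.12 rad and linear speed of torch_right below 0.02 m/s) or (value of joint button_right above 0.0065 m and distance of torch_right_centre from where it was at the start of the episode below 0.03 m and angle between torch_right_centre's own z axis and vertical below 0.12 rad and linear speed of torch_right below 0.02 m/s))); the robot touches nothing.
It fails at once if a torch is tipped by more than 34 degrees (angle between any of torch_left_centre, torch_mid_centre, torch_right_centre's own z axis and vertical above 0.6 rad).
It fails at once if one of the other things on the counter is moved by more than 25 mm (distance of any of bottle, bust, build_plate, lens_cap, resin_part from where it was at the start of the episode above 0.025 m).
It also fails if it takes over 72 s, if anything falls off the work surface, if the arm or the gripper's body presses on something with over 40 N, if the wrist force passes 120 N, or if a joint passes its speed limit or range.

## Robot

A 6-joint arm with a two-finger parallel gripper is mounted at the origin on the work surface. World frame = base frame: x ahead of the robot, y to its left, z up, the work surface at z = 0. Lengths are in m, angles in degrees, forces in N, time in s.
With the tool pointing down it reaches from about 0.3 to 0.75 m from the base axis. Payload 8.5 kg.
Tool frame: the origin (TCP) lies on the centre line of the jaws, within the pads' length; the fingertips stand 19 mm ahead of it and the grasp point (between the pads) is the TCP (env.tcp_to_tips is the z of the fingertips in the tool frame, in m); z points along the fingers, y is the line along which they close (so a half turn about z gives the same grasp; the last joint's range is limited). The gripper opens to 85 mm and grips with 20 to 120 N. Pads are 22 mm wide; open, the fingers measure 114 mm over their backs; the gripper's body (76 mm by 85 mm) begins 54 mm behind the grasp point. The pads swing forward as they close: fully open they stand 13 mm farther back than shut.
Start: joints at [63.18, 21.807, 74.336, -0, 83.858, -12.336], TCP at [0.138, 0.533, 0.213] pointing down, gripper open.
Joint ranges: [-178.18, 178.18], [-50.72, 133.34], [12.68, 142.11], [-81.47, 261.47], [9.98, 163.14], [-165.26, 165.26]. Speed limits (degrees/s): [136.94, 136.94, 180, 180, 180, 180].

## Interface

Orientations are given as a 3x3 rotation matrix whose columns are the frame's x, y, z axes.
In Python, from rig import env gives the robot as it stands.
- The arm moves only by the tool servo_tool, never from a script. Its argument "steps" is a list of rows, each an object of numbers: "tx", "ty", "tz": the shift along the world's x, y, z in cm; "yaw": the turn about the world's z in degrees; "claw": the finger opening in cm, from 0 to 8.54. In form: [{"tx": .., "ty": .., "tz": .., "yaw": .., "claw": ..}, ...]. A call has 1 to 20 rows; each row shifts and turns the commanded pose from where the row before left it; what a row does not reach is not made up. A row lasts 1/10 s, in which the tool goes at most 50 mm and 8.59 degrees, less where a joint would pass 70% of its speed; a pose out of reach is approached as far as the arm can. A call with a gripper value outside its range is refused whole. The fingers move at their own pace and stop on an object; "newtons" is the grip in N (left out, the last holds). Time passes only in rows, so rows that do not move let the fingers close. It gives the time, the measured TCP pose, the force, the opening and the grip force at its end, in the units of the state.
- env.observe(): the state, without advancing time (a new reading comes with each control period).
- env.get_image(name): name is "side" or "top"; returns (picture, depth): 400x640x3 uint8, red, green, blue; 400x640 float32, m along the optical axis (not along the pixel's ray), 0 where there is no reading.
- env.camera_model(name): a dict with "fovy" (degrees; the focal length in pixels is half the picture's height over the tangent of half this angle, whatever the lens; pixels are square), "cx", "cy" (the principal point, pixels), "dist_coeffs" ([k1, k2, p1, p2, k3] as OpenCV has them; the pictures are not rectified), "T" (4x4, takes a point from camera to world coordinates). Camera axes: x right, y down, z forward; pixel columns grow to the right and rows downward; lengths in m; the calibration is good to about 2 mm. A picture is of the moment at which its call begins. camera_model takes no time and is no camera call.
- env.close_job(): hands the job in; it is judged then, once.
The state is a dict: "time_s": time; "q": joint angles; "qvel": joint speeds; "joint_efforts": joint torques, N m; "position": TCP position; "tool_rot": TCP orientation; "ft_force": force on the tool from outside, world axes, zero at the start; "wrist_torque": the same for the moment, N m; "grip_width": finger opening in m; "gripper_force": force on a finger pad.
Only numpy, scipy, OpenCV 4.12 (cv2) and the standard library are available. Lean on these libraries where they do the work, as an engineer would, in place of code of your own. Each camera call takes 0.05 s, during which the arm holds its last target. There are 200 camera calls.

## Working session

There is one attempt and no reset: what is moved stays moved. The work goes in short steps, Python scripts to look and compute and a tool call to move; the robot and the scene stay as the last step left them, time stands still between calls to the robot, and variables do not carry over. Pictures are saved under pics/ and viewed, at most 10 in all, crops included, and the job is handed in when it is done.

Besides the shell and the picture viewer there is one more tool, called after ">>>" as name([rows], argument=value, ...), one row to a line, values as JSON. servo_tool: Moves the arm, as the interface text tells. Its arguments: {"type":"object","properties":{"steps":{"type":"array"},"newtons":{"type":"number"}},"required":["steps"]}

```bash
mkdir -p pics; ls
cat > h.py <<'E'
from rig import env
import cv2, numpy as np
def cam(n):
    m=env.camera_model(n); f=200/np.tan(np.radians(m["fovy"])/2)
    return np.array([[f,0,m["cx"]],[0,f,m["cy"]],[0,0,1]]),np.array(m["dist_coeffs"],float),np.array(m["T"])
def ray(n,px):
    K,d,T=cam(n); p=cv2.undistortPoints(np.array(px,float).reshape(-1,1,2),K,d).reshape(-1,2)
    return T[:3,3],np.c_[p,np.ones(len(p))]@T[:3,:3].T
def onz(n,px,z):
    o,r=ray(n,px); return o+r*((z-o[2])/r[:,2])[:,None]
def pts(n,dep):
    v,u=np.mgrid[:400,:640]; o,r=ray(n,np.c_[u.ravel(),v.ravel()])
    return (o+r*dep.ravel()[:,None]).reshape(400,640,3)
def proj(n,P):
    K,d,T=cam(n); Ti=np.linalg.inv(T)
    return cv2.projectPoints(np.array(P,float).reshape(-1,3),cv2.Rodrigues(Ti[:3,:3])[0],Ti[:3,3],K,d)[0].reshape(-1,2)
E
python3 - <<'E'
from h import *
for n in("top","side"):
    im,d=env.get_image(n); cv2.imwrite(f"pics/{n}0.png",im[:,:,::-1]); np.savez(f"{n}0.npz",im=im,d=d); print(n,env.camera_model(n))
print(env.observe())
E
```

```text
pics
top {'fovy': 47.39116641989877, 'cx': 315.968215123577, 'cy': 198.5505969441127, 'dist_coeffs': array([-0.07047117,  0.        ,  0.        ,  0.        ,  0.        ]), 'T': array([[ 4.97152359e-03, -9.92120986e-01,  1.25184792e-01,
         4.80073263e-01],
       [-9.99972608e-01, -5.61878128e-03, -4.81786492e-03,
        -4.49290837e-05],
       [ 5.48329086e-03, -1.25157411e-01, -9.92121745e-01,
         1.23017961e+00],
       [ 0.00000000e+00,  0.00000000e+00,  0.00000000e+00,
         1.00000000e+00]])}
side {'fovy': 49.87844720105933, 'cx': 320.49215801275574, 'cy': 198.95263560274523, 'dist_coeffs': array([-0.02879313,  0.        ,  0.        ,  0.        ,  0.        ]), 'T': array([[ 0.91970536, -0.20014339,  0.33776422,  0.30494834],
       [-0.39248049, -0.49072545,  0.77791234, -0.67804141],
       [ 0.01005548, -0.84801601, -0.5298752 ,  0.55456958],
       [ 0.        ,  0.        ,  0.        ,  1.        ]])}
{'time_s': 0.1, 'q': array([ 6.31799483e+01,  2.18347188e+01,  7.43783019e+01, -2.99750074e-04,
        8.38582426e+01, -1.23349628e+01]), 'qvel': array([ 0.02281008, -0.07160592, -0.15961838, -0.10467157, -0.0367914 ,
        0.03487549]), 'joint_efforts': array([ 4.29170992e-03, -4.49218476e+01, -2.31654400e+01, -1.42253448e-04,
        3.75534451e-03, -2.92210757e-05]), 'position': array([0.13743594, 0.5322598 , 0.21260855]), 'tool_rot': array([[-9.68212837e-01,  2.50127154e-01, -5.56538589e-04],
       [ 2.50127637e-01,  9.68212233e-01, -1.11233033e-03],
       [ 2.60623449e-04, -1.21617819e-03, -9.99999226e-01]]), 'ft_force': array([0.15171818, 1.22247422, 0.99437783]), 'wrist_torque': array([-0.01235609, -0.05049976,  0.01140822]), 'gripper_force': 0.0, 'grip_width': 0.08535216917678745}
```

View pics/top0.png

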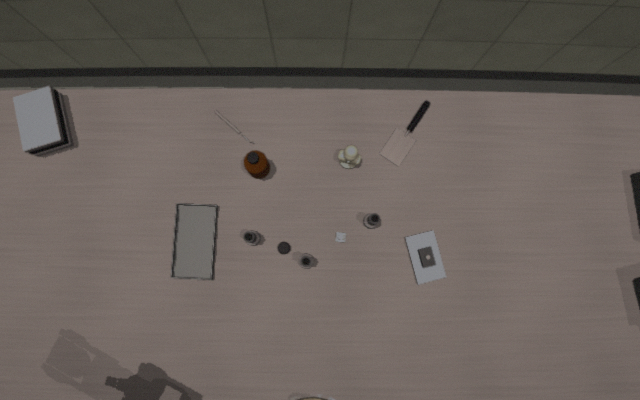

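View pics/side0.png

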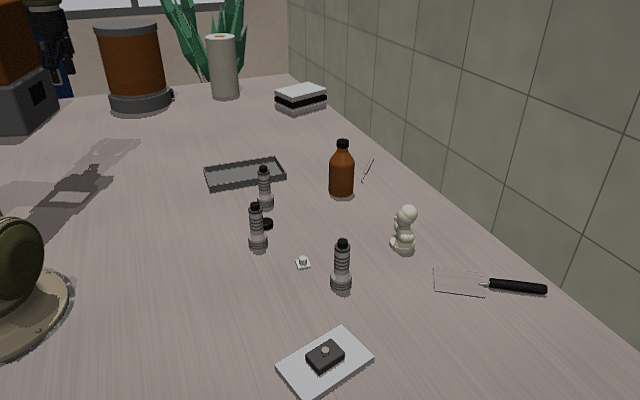

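The top view shows the tray at (195,242), the buttons at about (249,237), (306,261) and (373,218), the cap at (284,247) and the part at (340,237). In the side view the buttons are at (263,168), (255,206) and (343,243). All three stand 12 mm out.

Run:
```python
from h import *
for n,seeds in(("top",[(249,237),(306,261),(373,218)]),("side",[(263,168),(255,206),(343,243)])):
    z=np.load(n+"0.npz"); P=pts(n,z["d"]); g=z["im"].max(2)
    for s in seeds:
        m=np.zeros(g.shape,np.uint8); x,y=s; r=9
        m[y-r:y+r+1,x-r:x+r+1]=1
        zz=P[...,2]; k=(m>0)&(zz>.099)&(zz<.112); a=P[k]
        dk=(m>0)&(g<45)&(zz>.085)&(zz<.115)
        v,u=np.nonzero(dk)
        print(n,s,"top pts",k.sum(),a.mean(0).round(4) if len(a) else 0, "dark",dk.sum(),u.mean() if len(u) else 0,v.mean() if len(v) else 0, onz(n,[(u.mean(),v.mean())],.104 if n=="top" else .099).round(4) if len(u) else 0)
z=np.load("top0.npz"); P=pts("top",z["d"]); print("counter z",np.median(P[250:270,350:390,2]),[P[v,u].round(3) for u,v in[(195,242),(284,247),(340,237),(257,164),(349,157),(425,257)]])
# tray walls
k=(P[...,2]>.013)&(P[...,2]<.025); k[:,:160]=0;k[:,232:]=0;k[:190]=0;k[290:]=0
rc=cv2.minAreaRect(P[k][:,:2].astype(np.float32)); print("tray",rc,k.sum(),cv2.boxPoints(rc).round(3).tolist())
c=np.array([[175,204],[217,206],[214,279],[172,277]]);print(onz("top",c,.02).round(3))
# barrel axis from depth z .04-.09 within 40mm
for c in [(249,237),(306,261),(373,218)]:
    p=onz("top",[c],.104)[0]; 
    for n in("top","side"):
        Q=pts(n,np.load(n+"0.npz")["d"]).reshape(-1,3)
        q=Q[(np.hypot(*(Q[:,:2]-p[:2]).T)<.03)&(Q[:,2]>.04)&(Q[:,2]<.09)]
        A=np.c_[2*q[:,:2],np.ones(len(q))]; 
        s=np.linalg.lstsq(A,(q[:,:2]**2).sum(1),rcond=None)[0]; print(n,len(q),s[:2].round(4),"r",np.sqrt(s[2]+s[:2]@s[:2]).round(4))
```

```text
top (249, 237) top pts 42 [0.5276 0.1617 0.1037] dark 43 248.2093023255814 236.3953488372093 [[0.5271 0.1613 0.104 ]]
top (306, 261) top pts 42 [0.4679 0.0211 0.1036] dark 42 305.5952380952381 261.0952380952381 [[0.4675 0.0191 0.104 ]]
top (373, 218) top pts 42 [ 0.5744 -0.1507  0.1033] dark 42 374.4761904761905 218.0952380952381 [[ 0.5741 -0.151   0.104 ]]
side (263, 168) top pts 38 [0.5259 0.1602 0.1031] dark 65 262.8 169.76923076923077 [[0.5242 0.1529 0.099 ]]
side (255, 206) top pts 50 [0.4667 0.017  0.1034] dark 94 254.95744680851064 207.13829787234042 [[0.4661 0.0112 0.099 ]]
side (343, 243) top pts 68 [ 0.574  -0.1547  0.1033] dark 121 341.9669421487603 245.06611570247935 [[ 0.571  -0.1598  0.099 ]]
counter z -0.0007654569882196149 [array([0.515, 0.319, 0.005]), array([0.503, 0.078, 0.014]), array([ 0.53 , -0.07 ,  0.018]), array([0.708, 0.142, 0.111]), array([ 0.732, -0.09 ,  0.087]), array([ 0.478, -0.294,  0.029])]
tray ((0.5170555710792542, 0.32022368907928467), (0.11376292258501053, 0.20180299878120422), 88.2120132446289) 350 [[0.414000004529953, 0.2669999897480011], [0.6159999966621399, 0.25999999046325684], [0.6200000047683716, 0.37400001287460327], [0.4180000126361847, 0.3799999952316284]]
[[0.616 0.373 0.02 ]
 [0.611 0.259 0.02 ]
 [0.418 0.261 0.02 ]
 [0.422 0.373 0.02 ]]
top 35 [0.527  0.1601] r 0.0117
side 230 [0.5267 0.1613] r 0.0123
top 13 [0.4676 0.0205] r 0.0121
side 282 [0.4671 0.0182] r 0.0123
top 39 [ 0.5746 -0.1509] r 0.0128
side 336 [ 0.5745 -0.1532] r 0.0128
```

>>> servo_tool([
  {"tx": 2.8,"ty": -2.65,"tz": 0,"yaw": 2,"claw": 0},
  {"tx": 2.8,"ty": -2.65,"tz": 0,"yaw": 2,"claw": 0},
  {"tx": 2.8,"ty": -2.65,"tz": 0,"yaw": 2,"claw": 0},
  {"tx": 2.8,"ty": -2.65,"tz": 0,"yaw": 2,"claw": 0},
  {"tx": 2.8,"ty": -2.65,"tz": 0,"yaw": 2,"claw": 0},
  {"tx": 2.8,"ty": -2.65,"tz": 0,"yaw": 2,"claw": 0},
  {"tx": 2.8,"ty": -2.65,"tz": 0,"yaw": 2.5,"claw": 0},
  {"tx": 2.8,"ty": -2.65,"tz": 0,"yaw": 0,"claw": 0},
  {"tx": 2.8,"ty": -2.65,"tz": 0,"yaw": 0,"claw": 0},
  {"tx": 2.8,"ty": -2.65,"tz": 0,"yaw": 0,"claw": 0},
  {"tx": 2.8,"ty": -2.65,"tz": 0,"yaw": 0,"claw": 0},
  {"tx": 2.8,"ty": -2.65,"tz": 0,"yaw": 0,"claw": 0},
  {"tx": 2.8,"ty": -2.65,"tz": 0,"yaw": 0,"claw": 0},
  {"tx": 2.6,"ty": -2.65,"tz": 0,"yaw": 0,"claw": 0},
  {"tx": 0,"ty": 0,"tz": 0,"yaw": 0,"claw": 0},
  {"tx": 0,"ty": 0,"tz": 0,"yaw": 0,"claw": 0},
], newtons=30)

```text
time_s: 1.7
position: [0.5274, 0.1612, 0.2125]
tool_rot: [[-1.0, 0.001, -0.001], [0.001, 1.0, 0.0], [0.001, 0.0, -1.0]]
ft_force: [-1.0, 0.2, -1.5]
grip_width: -0.0004
gripper_force: 0.0
```

>>> servo_tool([
  {"tz": -3,"claw": 0},
  {"tz": -3,"claw": 0},
  {"tz": -2.4,"claw": 0},
  {"tz": 0,"claw": 0},
  {"tz": -0.3,"claw": 0},
  {"tz": -0.2,"claw": 0},
  {"tz": -0.2,"claw": 0},
  {"tz": -0.2,"claw": 0},
  {"tz": 0,"claw": 0},
  {"tz": 0,"claw": 0},
])

```text
invalid input at $.steps[0]: expected keys tx, ty, tz, yaw, claw
```

Run:
```python
from h import *
o=env.observe(); print(env.tcp_to_tips,o["position"],o["ft_force"])
im,d=env.get_image("side"); cv2.imwrite("pics/s1.png",cv2.resize(im[120:260,190:340,::-1],None,fx=4,fy=4,interpolation=2))
```

```text
0.019 [0.52741615 0.16119389 0.21253798] [-0.9576619   0.21979519 -1.46494741]
```

View pics/s1.png

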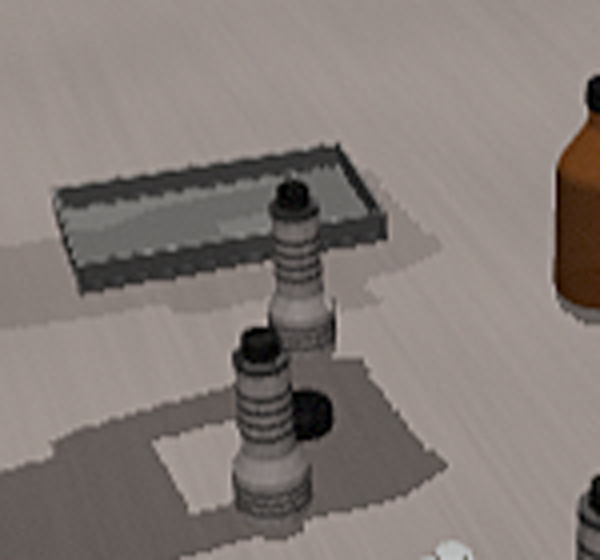

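The move was refused, so nothing changed. The crop shows the left torch with its button out at crop (293,195). I'm repeating the move with all the keys.

>>> servo_tool([
  {"tx": 0,"ty": 0,"tz": -3,"yaw": 0,"claw": 0},
  {"tx": 0,"ty": 0,"tz": -3,"yaw": 0,"claw": 0},
  {"tx": 0,"ty": 0,"tz": -2.4,"yaw": 0,"claw": 0},
  {"tx": 0,"ty": 0,"tz": 0,"yaw": 0,"claw": 0},
  {"tx": 0,"ty": 0,"tz": -0.3,"yaw": 0,"claw": 0},
  {"tx": 0,"ty": 0,"tz": -0.2,"yaw": 0,"claw": 0},
  {"tx": 0,"ty": 0,"tz": -0.2,"yaw": 0,"claw": 0},
  {"tx": 0,"ty": 0,"tz": -0.2,"yaw": 0,"claw": 0},
  {"tx": 0,"ty": 0,"tz": 0,"yaw": 0,"claw": 0},
  {"tx": 0,"ty": 0,"tz": 0,"yaw": 0,"claw": 0},
])

```text
time_s: 2.75
position: [0.5276, 0.1615, 0.1203]
tool_rot: [[-1.0, -0.0, 0.0], [-0.0, 1.0, -0.0], [-0.0, -0.0, -1.0]]
ft_force: [0.2, -0.4, 0.1]
grip_width: -0.0002
gripper_force: 0.0
```

>>> servo_tool([
  {"tx": 0,"ty": 0,"tz": -0.2,"yaw": 0,"claw": 0},
  {"tx": 0,"ty": 0,"tz": -0.2,"yaw": 0,"claw": 0},
  {"tx": 0,"ty": 0,"tz": -0.1,"yaw": 0,"claw": 0},
  {"tx": 0,"ty": 0,"tz": 0,"yaw": 0,"claw": 0},
  {"tx": 0,"ty": 0,"tz": 0,"yaw": 0,"claw": 0},
])

```text
time_s: 3.25
position: [0.5276, 0.1615, 0.1151]
tool_rot: [[-1.0, -0.0, -0.0], [-0.0, 1.0, 0.0], [0.0, 0.0, -1.0]]
ft_force: [0.4, 0.5, -0.5]
grip_width: -0.0004
gripper_force: 0.0
```

>>> servo_tool([
  {"tx": 0,"ty": 0,"tz": -0.1,"yaw": 0,"claw": 0},
  {"tx": 0,"ty": 0,"tz": 0,"yaw": 0,"claw": 0},
  {"tx": 0,"ty": 0,"tz": 0,"yaw": 0,"claw": 0},
])

```text
time_s: 3.55
position: [0.5275, 0.1615, 0.1141]
tool_rot: [[-1.0, -0.0, -0.0], [-0.0, 1.0, -0.0], [0.0, -0.0, -1.0]]
ft_force: [-0.4, 0.0, 0.4]
grip_width: 0.0
gripper_force: 0.0
```

>>> servo_tool([
  {"tx": 0,"ty": 0,"tz": -0.1,"yaw": 0,"claw": 0},
  {"tx": 0,"ty": 0,"tz": 0,"yaw": 0,"claw": 0},
  {"tx": 0,"ty": 0,"tz": 0,"yaw": 0,"claw": 0},
])

```text
time_s: 3.85
position: [0.5275, 0.1615, 0.1131]
tool_rot: [[-1.0, -0.0, -0.0], [-0.0, 1.0, -0.0], [0.0, -0.0, -1.0]]
ft_force: [-0.2, -0.3, -0.7]
grip_width: -0.0001
gripper_force: 0.0
```

Run:
```python
from h import *
o=env.observe(); print(o["position"],o["ft_force"])
im,d=env.get_image("side"); cv2.imwrite("pics/s2.png",cv2.resize(im[110:220,210:330,::-1],None,fx=5,fy=5,interpolation=2))
print([env.observe()["ft_force"].round(1) for _ in range(2)])
```

```text
[0.52753274 0.16150384 0.11310741] [-0.22190173 -0.2944391  -0.74221375]
[array([ 0.1,  0.3, -0.9]), array([ 0.1,  0.3, -0.9])]
```

View pics/s2.png

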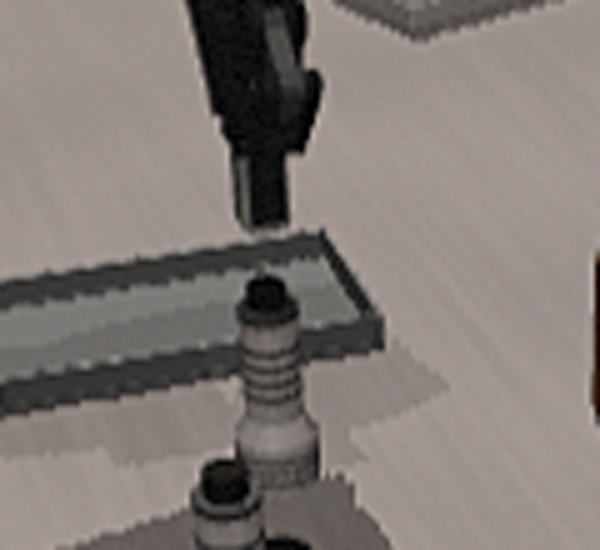

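The fingertips at crop (262,230) sit clearly above the button at crop (267,285), so there is no contact. I'll measure the fingertips in both cameras against the reported pose.

Run:
```python
from h import *
o=env.observe(); p=o["position"]
for n in("side","top"):
    im,d=env.get_image(n); P=pts(n,d); print(n,"proj tips",proj(n,p-[0,0,.019]).round(1),"tcp",proj(n,p).round(1),"but",proj(n,[.527,.161,.104]).round(1))
    Q=P[(np.hypot(P[...,0]-p[0],P[...,1]-p[1])<.06)&(P[...,2]>.05)&(d>0)]
    for a in np.arange(.06,.22,.01):
        q=Q[(Q[:,2]>=a)&(Q[:,2]<a+.01)]
        if len(q): print(a.round(3),len(q),q.min(0).round(3),q.max(0).round(3))
```

```text
side proj tips [[263.3 169.7]] tcp [[262.8 162.2]] but [[262.8 166. ]]
0.06 46 [0.513 0.148 0.06 ] [0.537 0.164 0.07 ]
0.07 46 [0.514 0.147 0.07 ] [0.539 0.163 0.08 ]
0.08 49 [0.513 0.146 0.08 ] [0.54  0.164 0.09 ]
0.09 58 [0.513 0.149 0.09 ] [0.54  0.172 0.1  ]
0.1 35 [0.518 0.152 0.1  ] [0.535 0.169 0.106]
0.13 26 [0.517 0.148 0.131] [0.537 0.165 0.14 ]
0.14 43 [0.516 0.148 0.14 ] [0.538 0.17  0.149]
0.15 52 [0.516 0.145 0.15 ] [0.538 0.168 0.16 ]
0.16 35 [0.516 0.145 0.16 ] [0.538 0.165 0.17 ]
0.17 33 [0.514 0.129 0.171] [0.538 0.19  0.18 ]
0.18 71 [0.514 0.122 0.18 ] [0.539 0.197 0.19 ]
0.19 71 [0.51  0.112 0.19 ] [0.539 0.209 0.2  ]
0.2 78 [0.509 0.105 0.2  ] [0.54  0.214 0.21 ]
0.21 93 [0.51  0.102 0.21 ] [0.544 0.219 0.22 ]
top proj tips [[248.7 236.4]] tcp [[247.6 236. ]] but [[248.3 236.4]]
0.21 1 [0.541 0.108 0.219] [0.541 0.108 0.219]
```

Seen in the cameras, the real fingertips are at z≈0.131. That is 37 mm higher than the reported pose implies, so I'll trust the images and lower towards contact while watching the force.

>>> servo_tool([
  {"tx": 0,"ty": 0,"tz": -1,"yaw": 0,"claw": 0},
  {"tx": 0,"ty": 0,"tz": -1,"yaw": 0,"claw": 0},
  {"tx": 0,"ty": 0,"tz": 0,"yaw": 0,"claw": 0},
  {"tx": 0,"ty": 0,"tz": 0,"yaw": 0,"claw": 0},
])

```text
time_s: 4.4
position: [0.5274, 0.1615, 0.0927]
tool_rot: [[-1.0, -0.0, -0.001], [-0.0, 1.0, -0.0], [0.001, -0.0, -1.0]]
ft_force: [-0.9, -1.2, 0.5]
grip_width: -0.0
gripper_force: 0.0
```

```bash
cat > tips.py <<'E'
from h import *
o=env.observe(); p=o["position"]; print(p.round(4),o["ft_force"].round(2))
n="side"; im,d=env.get_image(n); P=pts(n,d); zz=P[...,2]; r=np.hypot(P[...,0]-p[0],P[...,1]-p[1]); k=(r<.025)&(zz>.085)&(zz<.2)
z=np.sort(zz[k]); g=np.diff(z); i=g.argmax(); print("gap",z[i].round(4),z[i+1].round(4)); q=P[k&(zz>=z[i+1])&(zz<z[i+1]+.03)]; print("tip x",q.min(0).round(4),q.max(0).round(4))
b=P[k&(zz<=z[i])&(zz>.0985)]; print("button",b.mean(0).round(4),len(b))
E
python3 tips.py
```

```text
[0.5274 0.1615 0.0927] [-0.85 -1.15  0.5 ]
gap 0.105 0.1116
tip x [0.5163 0.1453 0.1116] [0.539  0.1688 0.1416]
button [0.5258 0.1592 0.1027] 39
```

>>> servo_tool([
  {"tx": 0,"ty": 0,"tz": -0.5,"yaw": 0,"claw": 0},
  {"tx": 0,"ty": 0,"tz": -0.3,"yaw": 0,"claw": 0},
  {"tx": 0,"ty": 0,"tz": -0.2,"yaw": 0,"claw": 0},
  {"tx": 0,"ty": 0,"tz": -0.2,"yaw": 0,"claw": 0},
  {"tx": 0,"ty": 0,"tz": 0,"yaw": 0,"claw": 0},
  {"tx": 0,"ty": 0,"tz": 0,"yaw": 0,"claw": 0},
])

```text
time_s: 5.05
position: [0.5276, 0.1615, 0.0811]
tool_rot: [[-1.0, -0.0, 0.0], [-0.0, 1.0, 0.0], [-0.0, 0.0, -1.0]]
ft_force: [-0.1, 0.2, -0.7]
grip_width: -0.0001
gripper_force: 0.0
```

>>> servo_tool([
  {"tx": 0,"ty": 0,"tz": -0.2,"yaw": 0,"claw": 0},
  {"tx": 0,"ty": 0,"tz": -0.1,"yaw": 0,"claw": 0},
  {"tx": 0,"ty": 0,"tz": 0,"yaw": 0,"claw": 0},
  {"tx": 0,"ty": 0,"tz": 0,"yaw": 0,"claw": 0},
])

```text
time_s: 5.45
position: [0.5276, 0.1615, 0.0781]
tool_rot: [[-1.0, -0.0, -0.0], [-0.0, 1.0, -0.0], [0.0, -0.0, -1.0]]
ft_force: [0.5, -0.1, 0.1]
grip_width: 0.0001
gripper_force: 0.0
```

```bash
python3 tips.py
```

```text
[0.5276 0.1615 0.0781] [ 0.53 -0.07  0.09]
gap 0.1013 0.1034
tip x [0.5163 0.1473 0.1034] [0.5392 0.1711 0.1334]
button [0.5273 0.1577 0.1   ] 10
```

>>> servo_tool([
  {"tx": 0,"ty": 0,"tz": -0.1,"yaw": 0,"claw": 0},
  {"tx": 0,"ty": 0,"tz": -0.1,"yaw": 0,"claw": 0},
  {"tx": 0,"ty": 0,"tz": 0,"yaw": 0,"claw": 0},
])

```text
time_s: 5.8
position: [0.5284, 0.1616, 0.0778]
tool_rot: [[-1.0, -0.0, 0.003], [-0.0, 1.0, 0.0], [-0.003, 0.0, -1.0]]
ft_force: [-4.0, -1.2, 12.9]
grip_width: 0.0003
gripper_force: 6.6
```

The button bottomed out: 12.9 N at reported z 0.0778. I'm lifting off to look.

>>> servo_tool([
  {"tx": 0,"ty": 0,"tz": 0.3,"yaw": 0,"claw": 0},
  {"tx": 0,"ty": 0,"tz": 0.7,"yaw": 0,"claw": 0},
  {"tx": 0,"ty": 0,"tz": 2,"yaw": 0,"claw": 0},
  {"tx": 0,"ty": 0,"tz": 2,"yaw": 0,"claw": 0},
  {"tx": 0,"ty": 0,"tz": 0,"yaw": 0,"claw": 0},
])

```text
time_s: 6.3
position: [0.5288, 0.1617, 0.1286]
tool_rot: [[-1.0, -0.0, 0.005], [-0.0, 1.0, 0.0], [-0.005, 0.0, -1.0]]
ft_force: [0.1, 0.0, -0.0]
grip_width: 0.0
gripper_force: 0.0
```

```bash
cat > btn.py <<'E'
from h import *
import sys
n="side"; im,d=env.get_image(n); P=pts(n,d); z0=np.load("side0.npz"); P0=pts(n,z0["d"])
for nm,c in(("L",(.527,.161)),("M",(.4675,.0195)),("R",(.574,-.152))):
    r=[]
    for Q in(P0,P):
        k=(np.hypot(Q[...,0]-c[0],Q[...,1]-c[1])<.018)&(Q[...,2]>.07)&(Q[...,2]<.115)
        z=np.sort(Q[k][:,2]); r.append((np.percentile(z,98).round(4),(z>.0985).sum()))
    print(nm,"before",r[0],"now",r[1])
E
python3 btn.py; python3 tips.py
```

```text
L before (np.float64(0.1051), np.int64(38)) now (np.float64(0.0971), np.int64(0))
M before (np.float64(0.105), np.int64(55)) now (np.float64(0.1045), np.int64(58))
R before (np.float64(0.1047), np.int64(71)) now (np.float64(0.1048), np.int64(72))
[0.528  0.1616 0.127 ] [-1.22  0.21 -0.15]
gap 0.097 0.1458
tip x [0.5159 0.1457 0.1458] [0.5391 0.1691 0.1753]
button [nan nan nan] 0tips.py:5: RuntimeWarning: Mean of empty slice.
  b=P[k&(zz<=z[i])&(zz>.0985)]; print("button",b.mean(0).round(4),len(b))
  ret = um.true_divide(
```

The left button stays in (top at 0.097), so that torch is sound. On to the middle one.

>>> servo_tool([
  {"tx": -1,"ty": -2.4,"tz": 0,"yaw": 0,"claw": 0},
  {"tx": -1,"ty": -2.4,"tz": 0,"yaw": 0,"claw": 0},
  {"tx": -1,"ty": -2.4,"tz": 0,"yaw": 0,"claw": 0},
  {"tx": -1,"ty": -2.4,"tz": 0,"yaw": 0,"claw": 0},
  {"tx": -1,"ty": -2.4,"tz": 0,"yaw": 0,"claw": 0},
  {"tx": -1,"ty": -2.2,"tz": 0,"yaw": 0,"claw": 0},
  {"tx": 0,"ty": 0,"tz": -1.5,"yaw": 0,"claw": 0},
  {"tx": 0,"ty": 0,"tz": -1,"yaw": 0,"claw": 0},
  {"tx": 0,"ty": 0,"tz": 0,"yaw": 0,"claw": 0},
  {"tx": 0,"ty": 0,"tz": 0,"yaw": 0,"claw": 0},
])

```text
time_s: 7.4
position: [0.4675, 0.0199, 0.1008]
tool_rot: [[-1.0, -0.001, -0.001], [-0.001, 1.0, 0.0], [0.001, 0.0, -1.0]]
ft_force: [-0.1, -0.1, 0.1]
grip_width: 0.0001
gripper_force: 0.0
```

```bash
python3 tips.py
```

```text
[0.4675 0.0199 0.1008] [-0.07 -0.1   0.1 ]
gap 0.1049 0.1197
tip x [0.4562 0.0033 0.1197] [0.4786 0.0289 0.1497]
button [0.4668 0.0171 0.1028] 54
```

>>> servo_tool([
  {"tx": 0,"ty": 0,"tz": -1,"yaw": 0,"claw": 0},
  {"tx": 0,"ty": 0,"tz": -0.5,"yaw": 0,"claw": 0},
  {"tx": 0,"ty": 0,"tz": -0.3,"yaw": 0,"claw": 0},
  {"tx": 0,"ty": 0,"tz": -0.3,"yaw": 0,"claw": 0},
  {"tx": 0,"ty": 0,"tz": -0.2,"yaw": 0,"claw": 0},
  {"tx": 0,"ty": 0,"tz": -0.1,"yaw": 0,"claw": 0},
  {"tx": 0,"ty": 0,"tz": 0,"yaw": 0,"claw": 0},
])

```text
time_s: 8.15
position: [0.468, 0.0194, 0.0778]
tool_rot: [[-1.0, -0.0, 0.001], [-0.0, 1.0, -0.0], [-0.001, -0.0, -1.0]]
ft_force: [-0.5, -0.0, 6.5]
grip_width: -0.0001
gripper_force: 3.7
```

>>> servo_tool([
  {"tx": 0,"ty": 0,"tz": -0.05,"yaw": 0,"claw": 0},
  {"tx": 0,"ty": 0,"tz": 0,"yaw": 0,"claw": 0},
  {"tx": 0,"ty": 0,"tz": 0.35,"yaw": 0,"claw": 0},
  {"tx": 0,"ty": 0,"tz": 0.7,"yaw": 0,"claw": 0},
  {"tx": 0,"ty": 0,"tz": 2,"yaw": 0,"claw": 0},
  {"tx": 0,"ty": 0,"tz": 2,"yaw": 0,"claw": 0},
  {"tx": 0,"ty": 0,"tz": 0,"yaw": 0,"claw": 0},
])

```text
time_s: 8.85
position: [0.4687, 0.0193, 0.1294]
tool_rot: [[-1.0, -0.0, 0.005], [-0.0, 1.0, -0.001], [-0.005, -0.001, -1.0]]
ft_force: [0.5, -0.4, -0.9]
grip_width: 0.0003
gripper_force: 0.0
```

```bash
python3 btn.py; python3 -c "from h import *;print(env.observe()['position'])"
```

```text
L before (np.float64(0.1051), np.int64(38)) now (np.float64(0.0966), np.int64(0))
M before (np.float64(0.105), np.int64(55)) now (np.float64(0.0974), np.int64(0))
R before (np.float64(0.1047), np.int64(71)) now (np.float64(0.1046), np.int64(74))
[0.46805063 0.01940808 0.12796242]
```

The middle one is latched too. Next, the right one.

>>> servo_tool([
  {"tx": 1.5,"ty": -2.5,"tz": 0,"yaw": 0,"claw": 0},
  {"tx": 1.5,"ty": -2.5,"tz": 0,"yaw": 0,"claw": 0},
  {"tx": 1.5,"ty": -2.5,"tz": 0,"yaw": 0,"claw": 0},
  {"tx": 1.5,"ty": -2.5,"tz": 0,"yaw": 0,"claw": 0},
  {"tx": 1.5,"ty": -2.5,"tz": 0,"yaw": 0,"claw": 0},
  {"tx": 1.5,"ty": -2.5,"tz": 0,"yaw": 0,"claw": 0},
  {"tx": 1.65,"ty": -2.15,"tz": 0,"yaw": 0,"claw": 0},
  {"tx": 0,"ty": 0,"tz": -1.5,"yaw": 0,"claw": 0},
  {"tx": 0,"ty": 0,"tz": -1.2,"yaw": 0,"claw": 0},
  {"tx": 0,"ty": 0,"tz": 0,"yaw": 0,"claw": 0},
  {"tx": 0,"ty": 0,"tz": 0,"yaw": 0,"claw": 0},
])

```text
time_s: 10.0
position: [0.5737, -0.1515, 0.0998]
tool_rot: [[-1.0, -0.001, -0.001], [-0.001, 1.0, 0.0], [0.001, 0.0, -1.0]]
ft_force: [0.3, -0.2, 0.5]
grip_width: 0.0001
gripper_force: 0.0
```

```bash
python3 tips.py
```

```text
[ 0.5737 -0.1515  0.0998] [ 0.26 -0.25  0.48]
gap 0.1059 0.1183
tip x [ 0.5621 -0.1652  0.1183] [ 0.5841 -0.1436  0.1478]
button [ 0.5737 -0.1551  0.1032] 72
```

>>> servo_tool([
  {"tx": 0,"ty": 0,"tz": -1,"yaw": 0,"claw": 0},
  {"tx": 0,"ty": 0,"tz": -0.5,"yaw": 0,"claw": 0},
  {"tx": 0,"ty": 0,"tz": -0.3,"yaw": 0,"claw": 0},
  {"tx": 0,"ty": 0,"tz": -0.3,"yaw": 0,"claw": 0},
  {"tx": 0,"ty": 0,"tz": -0.15,"yaw": 0,"claw": 0},
  {"tx": 0,"ty": 0,"tz": 0,"yaw": 0,"claw": 0},
  {"tx": 0,"ty": 0,"tz": 0,"yaw": 0,"claw": 0},
])

```text
time_s: 10.75
position: [0.5741, -0.152, 0.0779]
tool_rot: [[-1.0, -0.0, 0.0], [-0.0, 1.0, -0.0], [-0.0, -0.0, -1.0]]
ft_force: [-1.7, 0.1, 2.8]
grip_width: 0.0003
gripper_force: 1.9
```

>>> servo_tool([
  {"tx": 0,"ty": 0,"tz": -0.1,"yaw": 0,"claw": 0},
  {"tx": 0,"ty": 0,"tz": 0,"yaw": 0,"claw": 0},
  {"tx": 0,"ty": 0,"tz": 0,"yaw": 0,"claw": 0},
])

```text
time_s: 11.05
position: [0.5745, -0.1522, 0.0778]
tool_rot: [[-1.0, -0.0, 0.002], [-0.0, 1.0, -0.001], [-0.002, -0.001, -1.0]]
ft_force: [-2.6, 1.9, 9.2]
grip_width: 0.0001
gripper_force: 5.2
```

>>> servo_tool([
  {"tx": 0,"ty": 0,"tz": 0.3,"yaw": 0,"claw": 0},
  {"tx": 0,"ty": 0,"tz": 0.7,"yaw": 0,"claw": 0},
  {"tx": 0,"ty": 0,"tz": 2,"yaw": 0,"claw": 0},
  {"tx": 0,"ty": 0,"tz": 2,"yaw": 0,"claw": 0},
  {"tx": 0,"ty": 0,"tz": 1,"yaw": 0,"claw": 0},
  {"tx": 0,"ty": 0,"tz": 0,"yaw": 0,"claw": 0},
])

```text
time_s: 11.65
position: [0.5746, -0.1522, 0.1378]
tool_rot: [[-1.0, -0.0, 0.002], [-0.0, 1.0, -0.001], [-0.002, -0.001, -1.0]]
ft_force: [0.4, -0.5, -0.2]
grip_width: 0.0002
gripper_force: 0.0
```

```bash
python3 btn.py; python3 -c "from h import *;print(env.observe()['position'])"
```

```text
L before (np.float64(0.1051), np.int64(38)) now (np.float64(0.0971), np.int64(0))
M before (np.float64(0.105), np.int64(55)) now (np.float64(0.0971), np.int64(0))
R before (np.float64(0.1047), np.int64(71)) now (np.float64(0.1049), np.int64(70))
[ 0.57406841 -0.15199241  0.13659788]
```

The right button sprang back, so that torch is worn. I'll open the gripper and go down for its barrel.

>>> servo_tool([
  {"tx": 0,"ty": 0,"tz": 0,"yaw": 0,"claw": 8.5},
  {"tx": 0,"ty": 0,"tz": 0,"yaw": 0,"claw": 8.5},
  {"tx": 0,"ty": 0,"tz": 0,"yaw": 0,"claw": 8.5},
  {"tx": 0,"ty": 0,"tz": 0,"yaw": 0,"claw": 8.5},
  {"tx": 0,"ty": 0,"tz": 0,"yaw": 0,"claw": 8.5},
  {"tx": 0,"ty": 0,"tz": 0,"yaw": 0,"claw": 8.5},
  {"tx": 0,"ty": 0,"tz": 0,"yaw": 0,"claw": 8.5},
  {"tx": 0,"ty": 0,"tz": -1.5,"yaw": 0,"claw": 8.5},
  {"tx": 0,"ty": 0,"tz": -1.5,"yaw": 0,"claw": 8.5},
  {"tx": 0,"ty": 0,"tz": -1.5,"yaw": 0,"claw": 8.5},
  {"tx": 0,"ty": 0,"tz": -1.5,"yaw": 0,"claw": 8.5},
  {"tx": 0,"ty": 0,"tz": 0,"yaw": 0,"claw": 8.5},
  {"tx": 0,"ty": 0,"tz": 0,"yaw": 0,"claw": 8.5},
], newtons=40)

```text
time_s: 13.0
position: [0.5742, -0.1521, 0.077]
tool_rot: [[-1.0, -0.0, 0.0], [-0.0, 1.0, -0.0], [-0.0, -0.0, -1.0]]
ft_force: [0.5, -0.2, 0.5]
grip_width: 0.085
gripper_force: 0.0
```

Run:
```python
from h import *
im,d=env.get_image("side"); cv2.imwrite("pics/s3.png",cv2.resize(im[170:320,260:430,::-1],None,fx=4,fy=4,interpolation=2))
p=env.observe()["position"]; P=pts("side",d); r=np.hypot(P[...,0]-p[0],P[...,1]-p[1])
for s in(-1,1):
    k=(r<.07)&(s*(P[...,1]-p[1])>.03)&(P[...,2]>.03); q=P[k]; print(s,len(q),q[:,2].min().round(4), q[q[:,2]<q[:,2].min()+.03].min(0).round(3),q[q[:,2]<q[:,2].min()+.03].max(0).round(3))
```

```text
-1 5207 0.1077 [ 0.563 -0.209  0.108] [ 0.584 -0.195  0.138]
1 1143 0.1073 [ 0.563 -0.11   0.107] [ 0.586 -0.101  0.137]
```

View pics/s3.png

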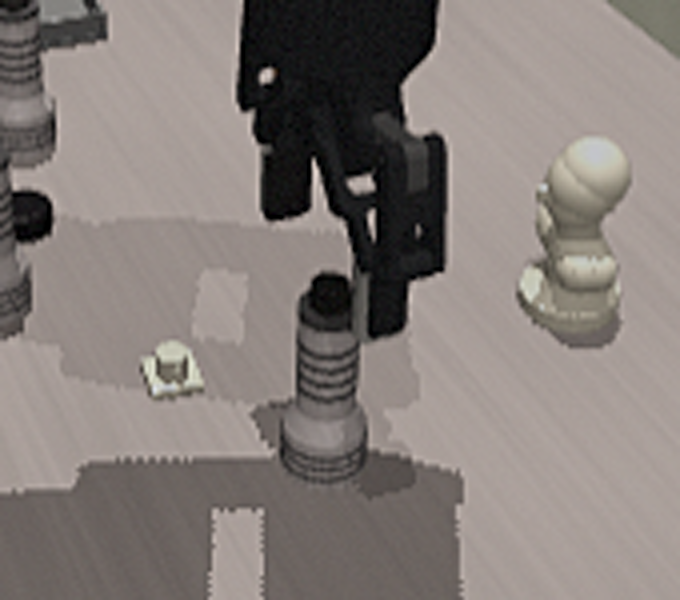

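The fingers straddle the torch (crop 285–390, torch at 328), with tips at z≈0.107 as expected. Down and grip.

>>> servo_tool([
  {"tx": 0,"ty": 0,"tz": -1.6,"yaw": 0,"claw": 8.5},
  {"tx": 0,"ty": 0,"tz": -1.6,"yaw": 0,"claw": 8.5},
  {"tx": 0,"ty": 0,"tz": -1.5,"yaw": 0,"claw": 8.5},
  {"tx": 0,"ty": 0,"tz": 0,"yaw": 0,"claw": 8.5},
  {"tx": 0,"ty": 0,"tz": 0,"yaw": 0,"claw": 5},
  {"tx": 0,"ty": 0,"tz": 0,"yaw": 0,"claw": 4},
  {"tx": 0,"ty": 0,"tz": 0,"yaw": 0,"claw": 3.4},
  {"tx": 0,"ty": 0,"tz": 0,"yaw": 0,"claw": 2.8},
  {"tx": 0,"ty": 0,"tz": 0,"yaw": 0,"claw": 2.3},
  {"tx": 0,"ty": 0,"tz": 0,"yaw": 0,"claw": 2},
  {"tx": 0,"ty": 0,"tz": 0,"yaw": 0,"claw": 2},
  {"tx": 0,"ty": 0,"tz": 0,"yaw": 0,"claw": 2},
], newtons=40)

```text
time_s: 14.25
position: [0.5744, -0.1522, 0.0302]
tool_rot: [[-1.0, -0.0, 0.001], [-0.0, 1.0, -0.001], [-0.001, -0.001, -1.0]]
ft_force: [0.5, -1.2, 6.4]
grip_width: 0.0255
gripper_force: 39.1
```

>>> servo_tool([
  {"tx": 0,"ty": 0,"tz": 1,"yaw": 0,"claw": 2},
  {"tx": 0,"ty": 0,"tz": 2,"yaw": 0,"claw": 2},
  {"tx": 0,"ty": 0,"tz": 2,"yaw": 0,"claw": 2},
  {"tx": 0,"ty": 0,"tz": 2,"yaw": 0,"claw": 2},
  {"tx": 0,"ty": 0,"tz": 2,"yaw": 0,"claw": 2},
  {"tx": 0,"ty": 0,"tz": 2,"yaw": 0,"claw": 2},
  {"tx": 0,"ty": 0,"tz": 2,"yaw": 0,"claw": 2},
  {"tx": 0,"ty": 0,"tz": 1,"yaw": 0,"claw": 2},
  {"tx": 0,"ty": 0,"tz": 0,"yaw": 0,"claw": 2},
])

```text
time_s: 15.15
position: [0.5743, -0.152, 0.1706]
tool_rot: [[-1.0, -0.0, 0.002], [-0.0, 1.0, -0.001], [-0.002, -0.001, -1.0]]
ft_force: [0.2, -0.0, -3.9]
grip_width: 0.0256
gripper_force: 39.6
```

Run:
```python
from h import *
p=env.observe()["position"]; im,d=env.get_image("side"); cv2.imwrite("pics/s4.png",cv2.resize(im[100:320,240:460,::-1],None,fx=2.5,fy=2.5)); P=pts("side",d)
for s in (0,):
    k=(np.hypot(P[...,0]-p[0],P[...,1]-p[1])<.03)&(P[...,2]>.05); print(p,P[k][:,2].min())
```

```text
[ 0.57429448 -0.15204182  0.17059466] 0.13970259933083762
```

View pics/s4.png

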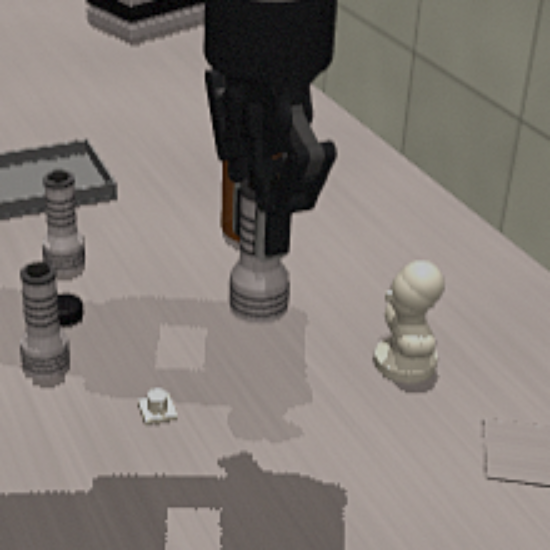

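The torch hangs upright in the gripper (crop 260,270) with its foot at z≈0.14, and the other two stand untouched. Moving to the tray.

>>> servo_tool([
  {"tx": 0,"ty": 1,"tz": 0,"yaw": 0,"claw": 2},
  {"tx": -0.3,"ty": 2,"tz": 0,"yaw": 0,"claw": 2},
  {"tx": -0.3,"ty": 3,"tz": 0,"yaw": 0,"claw": 2},
  {"tx": -0.3,"ty": 3,"tz": 0,"yaw": 0,"claw": 2},
  {"tx": -0.3,"ty": 3,"tz": 0,"yaw": 0,"claw": 2},
  {"tx": -0.3,"ty": 3,"tz": 0,"yaw": 0,"claw": 2},
  {"tx": -0.3,"ty": 3,"tz": 0,"yaw": 0,"claw": 2},
  {"tx": -0.3,"ty": 3,"tz": 0,"yaw": 0,"claw": 2},
  {"tx": -0.3,"ty": 3,"tz": 0,"yaw": 0,"claw": 2},
  {"tx": -0.3,"ty": 3,"tz": 0,"yaw": 0,"claw": 2},
  {"tx": -0.3,"ty": 3,"tz": 0,"yaw": 0,"claw": 2},
  {"tx": -0.3,"ty": 3,"tz": 0,"yaw": 0,"claw": 2},
  {"tx": -0.3,"ty": 3,"tz": 0,"yaw": 0,"claw": 2},
  {"tx": -0.4,"ty": 3,"tz": 0,"yaw": 0,"claw": 2},
  {"tx": -0.5,"ty": 3,"tz": 0,"yaw": 0,"claw": 2},
  {"tx": -0.6,"ty": 3,"tz": 0,"yaw": 0,"claw": 2},
  {"tx": -0.6,"ty": 2,"tz": 0,"yaw": 0,"claw": 2},
  {"tx": 0,"ty": 0,"tz": 0,"yaw": 0,"claw": 2},
])

```text
time_s: 17.0
position: [0.5144, 0.3213, 0.1688]
tool_rot: [[-1.0, -0.004, -0.002], [-0.004, 1.0, 0.0], [0.002, 0.0, -1.0]]
ft_force: [0.3, -0.4, -3.6]
grip_width: 0.0254
gripper_force: 39.7
```

>>> servo_tool([
  {"tx": 0,"ty": 0,"tz": -2,"yaw": 0,"claw": 2},
  {"tx": 0,"ty": 0,"tz": -2.5,"yaw": 0,"claw": 2},
  {"tx": 0,"ty": 0,"tz": -2.5,"yaw": 0,"claw": 2},
  {"tx": 0,"ty": 0,"tz": -2.5,"yaw": 0,"claw": 2},
  {"tx": 0,"ty": 0,"tz": -2,"yaw": 0,"claw": 2},
  {"tx": 0,"ty": 0,"tz": -1,"yaw": 0,"claw": 2},
  {"tx": 0,"ty": 0,"tz": -0.5,"yaw": 0,"claw": 2},
  {"tx": 0,"ty": 0,"tz": -0.3,"yaw": 0,"claw": 2},
  {"tx": 0,"ty": 0,"tz": -0.2,"yaw": 0,"claw": 2},
  {"tx": 0,"ty": 0,"tz": 0,"yaw": 0,"claw": 2},
  {"tx": 0,"ty": 0,"tz": 0,"yaw": 0,"claw": 2},
])

```text
time_s: 18.1
position: [0.5173, 0.3181, 0.0352]
tool_rot: [[-1.0, -0.0, 0.001], [-0.0, 1.0, 0.0], [-0.001, 0.0, -1.0]]
ft_force: [-0.5, -0.0, -2.6]
grip_width: 0.0253
gripper_force: 39.7
```

>>> servo_tool([
  {"tx": 0,"ty": 0,"tz": -0.1,"yaw": 0,"claw": 2},
  {"tx": 0,"ty": 0,"tz": -0.1,"yaw": 0,"claw": 2},
  {"tx": 0,"ty": 0,"tz": 0,"yaw": 0,"claw": 2},
  {"tx": 0,"ty": 0,"tz": 0,"yaw": 0,"claw": 2},
])

```text
time_s: 18.5
position: [0.5174, 0.3181, 0.0332]
tool_rot: [[-1.0, -0.0, 0.001], [-0.0, 1.0, 0.0], [-0.001, 0.0, -1.0]]
ft_force: [-0.0, -1.2, 4.4]
grip_width: 0.0255
gripper_force: 40.4
```

It has touched down on the floor. Opening and retreating.

>>> servo_tool([
  {"tx": 0,"ty": 0,"tz": 0,"yaw": 0,"claw": 2.8},
  {"tx": 0,"ty": 0,"tz": 0,"yaw": 0,"claw": 3.5},
  {"tx": 0,"ty": 0,"tz": 0,"yaw": 0,"claw": 5},
  {"tx": 0,"ty": 0,"tz": 0,"yaw": 0,"claw": 7},
  {"tx": 0,"ty": 0,"tz": 0,"yaw": 0,"claw": 8.5},
  {"tx": 0,"ty": 0,"tz": 0,"yaw": 0,"claw": 8.5},
  {"tx": 0,"ty": 0,"tz": 0,"yaw": 0,"claw": 8.5},
  {"tx": 0,"ty": 0,"tz": 1.5,"yaw": 0,"claw": 8.5},
  {"tx": 0,"ty": 0,"tz": 2,"yaw": 0,"claw": 8.5},
  {"tx": 0,"ty": 0,"tz": 3,"yaw": 0,"claw": 8.5},
  {"tx": 0,"ty": 0,"tz": 3,"yaw": 0,"claw": 8.5},
  {"tx": 0,"ty": 0,"tz": 3,"yaw": 0,"claw": 8.5},
  {"tx": 0,"ty": 0,"tz": 2,"yaw": 0,"claw": 8.5},
  {"tx": 0,"ty": 0,"tz": 0,"yaw": 0,"claw": 8.5},
  {"tx": 0,"ty": 0,"tz": 0,"yaw": 0,"claw": 8.5},
])

```text
time_s: 20.0
position: [0.5168, 0.3179, 0.177]
tool_rot: [[-1.0, -0.0, -0.001], [-0.0, 1.0, -0.0], [0.001, -0.0, -1.0]]
ft_force: [-0.7, -0.6, -0.1]
grip_width: 0.085
gripper_force: 0.0
```

```bash
python3 btn.py
python3 - <<'E'
from h import *
im,d=env.get_image("side"); cv2.imwrite("pics/s5.png",cv2.resize(im[90:320,180:420,::-1],None,fx=2.5,fy=2.5)); P=pts("side",d)
k=(np.hypot(P[...,0]-.517,P[...,1]-.318)<.03)&(P[...,2]<.12)
for a,b in((.05,.06),(.08,.09),(.1,.12)):
    q=P[k&(P[...,2]>a)&(P[...,2]<b)]; print(a,len(q),q.mean(0).round(4),q[:,2].max().round(4))
E
```

```text
L before (np.float64(0.1051), np.int64(38)) now (np.float64(0.097), np.int64(0))
M before (np.float64(0.105), np.int64(55)) now (np.float64(0.0967), np.int64(0))
0.05 36 [0.5155 0.3079 0.0548] 0.0599
0.08 37 [0.5144 0.3074 0.0845] 0.0899
0.1 28 [0.5161 0.3136 0.1043] 0.1073Traceback (most recent call last):
  File "btn.py", line 8, in <module>
    z=np.sort(Q[k][:,2]); r.append((np.percentile(z,98).round(4),(z>.0985).sum()))
                                    ~~~~~~~~~~~~~^^^^^^
    return _quantile_unchecked(
        a, q, axis, out, overwrite_input, method, keepdims, weights)
    return _ureduce(a,
                    func=_quantile_ureduce_func,
    ...<5 lines>...
                    overwrite_input=overwrite_input,
                    method=method)
    r = func(a, **kwargs)
    result = _quantile(arr,
                       quantiles=q,
    ...<2 lines>...
                       out=out,
                       weights=wgt)
    slices_having_nans = np.isnan(arr[-1, ...])
                                  ~~~^^^^^^^^^
IndexError: index -1 is out of bounds for axis 0 with size 0
```

View pics/s5.png

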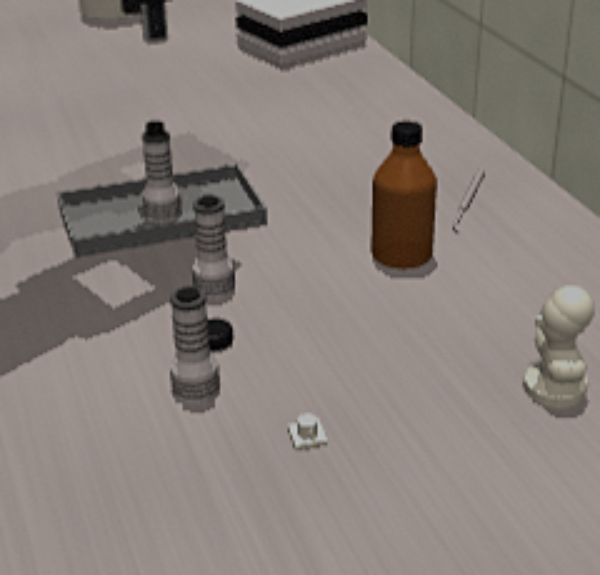

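The right torch stands upright mid-tray (crop 157,175) with its button out, top at about 0.107. The other two stand at their starts with buttons latched in. Handing in.

```bash
python3 -c "
from rig import env
print(env.close_job())"
```

```text
the job is handed in; nothing more can be done
None
```

The job is handed in, verdict not shown: I clicked all three torches left to right; the left and middle latched and stand where they were, and the right was worn and now stands upright in the grey tray with its button out.

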